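Move a primed sample hanger over the end stop into the drying rail's sprung notch

TASK

Take the freshly primed moulding sample by its orange grip, lift its hanger over the end stop of the yellow wet rail and set it down on the green drying rail, on the plain top edge between the end stop and the notch. Keeping light pressure on the rail, slide it along until its pin drops into the notch, press it gently down past the spring until it is fully home, and let go. Do not force the rails, and leave the other things on the bench alone.

Things in the scene. Friction and masses are not known exactly. Their poses are not given: they have to be found in the camera images.
- hanger: Aluminium C-shaped hanger with its sample, one rigid piece, 0.13 to 0.23 kg. Origin: centre of its 8 mm cross pin, which rests on a rail's top edge. z up, x along the pin (across the rail), y along the rail. Fork cheeks, 28 mm wide in y, inner faces at x = -6 and +6 mm, reach 10 mm below the origin (rear lip 17 mm); a bridge joins them 13 to 19 mm above the origin.
- grip (a point): Centre of the orange grip tab on the hanger's bridge, 36 mm above the hanger's origin: 14 mm thick in the hanger's x, 34 mm wide in y, 34 mm high. Grasp it from above across the 14 mm, fingertips just above the bridge (the bridge's top is 17 mm below this point).
- sample_foot (a point): Lower edge of the white moulding sample, 165 mm below the hanger's origin. The sample is 55 mm wide in y, 17 mm thick in x and hangs straight under the bar, its clip 74 mm below the origin; the strap runs down the -x side. So round a bar the hanger can rise only 36 mm: it goes off and on over a rail's end.
- wet_rack: Yellow stand fixed to the bench with the plain wet rail. Origin on the bench, straight below the rail's middle; z up, rail along y. Foot, posts and two arms are behind the rail (x = 2 to 58 mm), so the rail's ends are free and a hanger lifted over an end stop leaves along the rail.
- wet_edge (a point): Middle of the wet rail's top edge, 200 mm above the bench; axes as the rack. Flat bar 8 mm thick in x, 34 mm high, from y = -115 to +115 mm; at each end an end stop, 6 mm long, stands 15 mm above the edge. A hanger riding on it has its origin 4 mm above this point; 27 mm higher it clears stop and bar underside.
- dry_rack: Green stand fixed to the bench, same form, size and axes as the yellow one, carrying the notched drying rail at x = 0, along y. The bar is bolted tight through slots: with its notch and end stops it is set anywhere up to 30 mm to either side along y. Where it is set is not measured: find the notch by feel or sight. It sits on rubber bushes and sinks 1 mm under 10 N.
- dry_edge (a point): At the height of the drying rail's top edge, above the rack's origin (mid stand, not mid bar). Bar and end stops as the wet rail. At y = +-55 mm from here there is always plain edge. Notch in mid bar: 11 mm wide, 3 mm chamfers, 14 mm deep. Hanger origin: 4 mm above here when riding; over the notch it drops 5 mm onto a spring bulge; pushed on with about 7 to 14 N it snaps to 10 mm below here.
- tape_measure: Black and red tape measure, 36 x 87 x 64 mm, standing loose on the bench; leave it alone. Origin: centre of its underside.
- pencil: Flat red carpenter pencil, 15 x 174 x 8 mm, lying loose near the front of the bench; leave it alone. Origin: its middle, on the bench.
- screwdriver: Red-handled screwdriver, 200 mm long, 25 mm high, lying loose in front of the gluing jig; leave it alone. Origin: middle of its length, on the bench. The jig between the two racks has clamp levers up to 161 mm high; the open one reaches out to about x = 0.46 m at y = 0, 100 mm high: carry the sample over it.

How it is judged:
By the outcome, as a careful person would: the job done as asked, in the order asked, and still so for the second after the job is handed in, with the robot touching nothing.
It also fails if it takes over 72 s, if anything falls off the work surface, if the arm or the gripper's body presses on something with over 40 N, if the wrist force passes 120 N, or if a joint passes its speed limit or range.

ROBOT

A 6-joint arm with a two-finger parallel gripper is mounted at the origin on a cart in front of the work surface, level with it; the furniture and walls round the work are solid. World frame = base frame: x ahead of the robot, y to its left, z up, the work surface at z = 0. Lengths are in mm, angles in rad, forces in N, time in s.
With the tool pointing down it reaches from about 275 to 750 mm from the base axis. Payload 10.2 kg.
Tool frame: the origin (TCP) lies between the finger pads; the fingertips stand 17 mm ahead of it and the grasp point (between the pads) lies 2 mm behind it (tips_ahead is the distance from the TCP to the fingertips, in mm); z points along the fingers, y is the line along which they close (so a half turn about z gives the same grasp; the last joint's range is limited). The gripper opens to 85 mm and grips with 20 to 120 N. Pads are 22 mm wide; open, the fingers measure 114 mm over their backs; the gripper's body (76 mm by 85 mm) begins 54 mm behind the grasp point. The pads swing forward as they close: fully open they stand 13 mm farther back than shut.
Start: joints at [1.04, 0.313, 1.498, -0, 1.331, -0.223], TCP at [159.068, 500.328, 248.294] pointing down, gripper open.
Joint ranges: [-2.94, 2.94], [-0.97, 2.17], [0.19, 2.56], [-1.23, 4.37], [0.02, 3.11], [-2.88, 2.88]. Speed limits (rad/s): [2.39, 2.39, 3.01, 3.14, 3.14, 3.14].

INTERFACE

Orientations are given as a unit quaternion [w, x, y, z].
In Python, from rig import sense, capture, finish_job, boxes_of, tips_ahead gives the robot as it stands.
- The arm moves only by the tool drive_tool, never from a script. Its argument "commands" is text: rows parted by semicolons, each of 7 numbers parted by spaces: the shift along the world's x, y, z in units of 0.1 m (1.0 is 0.1 m), then the turn, a rotation vector about the world's x, y, z in units of pi/4 rad (1.0 is pi/4 rad), then the opening in per cent of the stroke, from 0 (shut) to 100 (fully open). A call has 1 to 20 rows; each row shifts and turns the commanded pose from where the row before left it; what a row does not reach is not made up. A row lasts 1/12 s, in which the tool goes at most 41.7 mm and 7.16 degrees, less where a joint would pass 70% of its speed; a pose out of reach is approached as far as the arm can. A call with a number of a shift or a turn outside -1 to 1 is refused whole. A call with a gripper value outside its range is refused whole. The fingers move at their own pace and stop on an object; "force" is the grip in N (left out, the last holds). Time passes only in rows, so rows that do not move let the fingers close. It gives the time, the measured TCP pose, the force, the opening and the grip force at its end, in the units of the state.
- sense(): the state, without advancing time (a new reading comes with each control period).
- capture(name): name is "side" or "top"; returns a dict with "pixels" (480x640x3 uint8, blue, green, red), "fov_y" (degrees; the focal length in pixels is half the picture's height over the tangent of half this angle, whatever the lens; pixels are square), "cx", "cy" (the principal point, pixels), "position" and "attitude" of the camera in the world. Camera axes: x right, y down, z forward; pixel columns grow to the right and rows downward; lengths in mm; the calibration is good to about 2 mm. A picture is of the moment at which its call begins. There is no depth.
- finish_job(): hands the job in; it is judged then, once.
Trained networks look in a picture, given as the dict that the camera call returned (one of the last four; its "shot" number tells which), for a name from the list of things; names that differ only in an ending like _2 or _b are one class to them, and where a whole thing is asked for, a point or a joint stands for the part that bears it (a point fixed in the world has none). Each returns a list of dicts, best first, with "confidence" (0 to 1); they miss things now and then, are a little off and sometimes report something else, mostly with a low value. They report only what shows in the picture. A call takes as long as a camera call.
- boxes_of(picture, name): "position" ([column, row] in pixels, amid what is visible of it).
The state is a dict: "time_s": time; "joints": joint angles; "dq": joint speeds; "tau": joint torques, N m; "eef_pos": TCP position; "ee_rot": TCP orientation; "force": force on the tool from outside, world axes, zero at the start; "wrist_torque": the same for the moment, N m; "grip_width": opening from 0.0 (shut) to 1.0 (fully open); "grip_force": force on a finger pad.
Only numpy, scipy, OpenCV 4.12 (cv2) and the standard library are available. Lean on these libraries where they do the work, as an engineer would, in place of code of your own. Each camera call takes 0.05 s, during which the arm holds its last target. There are 200 camera calls.

## Working session

There is one attempt and no reset: what is moved stays moved. The work goes in short steps, Python scripts to look and compute and a tool call to move; the robot and the scene stay as the last step left them, time stands still between calls to the robot, and variables do not carry over. Pictures are saved under pics/ and viewed, at most 10 in all, crops included, and the job is handed in when it is done.

Besides the shell and the picture viewer there is one more tool, called after ">>>" by a JSON object that holds its "method" and its "body". drive_tool: Moves the arm, as the interface text tells. Shifts and turns lie within -1 to 1; 1 stands for 0.1 m of shift or pi/4 rad of turn. Its arguments: {"type":"object","properties":{"commands":{"type":"string"},"force":{"type":"number"}},"required":["commands"]}

```bash
mkdir -p pics
cat > h.py <<'E'
import numpy as np, cv2
from rig import *
from scipy.spatial.transform import Rotation as R
def cam(p):
    f=240/np.tan(np.radians(p["fov_y"])/2)
    a=np.array(p["attitude"],float)
    M=a if a.shape==(3,3) else R.from_quat(a[[1,2,3,0]]).as_matrix()
    return f,M,np.array(p["position"],float)
def ray(p,uv):
    f,M,c=cam(p); d=M@np.array([(uv[0]-p["cx"])/f,(uv[1]-p["cy"])/f,1]); return c,d/np.linalg.norm(d)
def atz(p,uv,z):
    c,d=ray(p,uv); return c+d*(z-c[2])/d[2]
def proj(p,X):
    f,M,c=cam(p); q=M.T@(np.array(X,float)-c); return [round(float(f*q[0]/q[2]+p["cx"]),1),round(float(f*q[1]/q[2]+p["cy"]),1)]
E
python3 - <<'E'
from h import *
for n in("side","top"):
    p=capture(n); cv2.imwrite(f"pics/{n}0.png",p["pixels"])
    print(n,{k:v for k,v in p.items() if k!="pixels"})
    for t in("grip","hanger","sample_foot","wet_rack","wet_edge","dry_rack","dry_edge","tape_measure","pencil","screwdriver"):
        print(t,[(b["position"],round(b["confidence"],2)) for b in boxes_of(p,t)[:2]])
print(sense())
E
```

```text
side {'fov_y': 45.32690447159355, 'cx': 320.68706769061356, 'cy': 235.416752683598, 'position': array([ 569.04068154, 1080.83635535,  817.26336636]), 'attitude': array([-0.00889   ,  0.01074402,  0.87390904, -0.48588942]), 'shot': 1}
grip [([341.0, 312.7], 0.59)]
hanger [([341.3, 312.3], 0.75)]
sample_foot [([342.6, 316.2], 0.89), ([374.5, 291.4], 0.31)]
wet_rack [([328.8, 396.2], 0.6), ([345.4, 203.7], 0.46)]
wet_edge [([327.1, 394.6], 0.92)]
dry_rack [([342.9, 207.9], 0.74)]
dry_edge [([344.9, 202.4], 0.71)]
tape_measure [([240.0, 368.4], 0.69)]
pencil [([392.6, 367.0], 0.68)]
screwdriver [([377.5, 291.5], 0.75)]
top {'fov_y': 55.96825735090014, 'cx': 324.5834060130718, 'cy': 237.48144071680204, 'position': array([ 475.97231767,   42.3971008 , 1154.03746884]), 'attitude': array([ 0.02201163, -0.70581984,  0.70716105, -0.03545535]), 'shot': 2}
grip [([178.9, 263.7], 0.66)]
hanger [([178.0, 262.5], 0.69)]
sample_foot [([178.8, 260.1], 0.65)]
wet_rack [([178.1, 249.9], 0.82)]
wet_edge [([176.3, 251.7], 0.74)]
dry_rack [([457.9, 281.1], 0.95)]
dry_edge [([458.2, 283.4], 0.67)]
tape_measure [([217.6, 188.3], 0.6)]
pencil [([231.4, 305.0], 0.74), ([322.7, 301.1], 0.31)]
screwdriver [([321.0, 301.3], 0.93)]
{'time_s': 1.1, 'joints': array([ 1.03964291e+00,  3.12921275e-01,  1.49770390e+00, -1.14882058e-05,
        1.33102035e+00, -2.23424135e-01]), 'dq': array([-0.00086778,  0.00030031, -0.00263357,  0.00131023, -0.00103995,
       -0.00106609]), 'tau': array([-2.59807539e-04, -4.12185431e+01, -2.59888369e+01, -2.95078407e-04,
        7.10558761e-04,  5.43399693e-06]), 'eef_pos': array([159.04645189, 500.3293501 , 248.28181331]), 'ee_rot': array([-4.55227008e-06,  1.53256903e-01,  9.88186380e-01, -2.66335377e-05]), 'force': array([-0.03981487, -0.66122276,  0.07230499]), 'wrist_torque': array([ 0.01157373, -0.00634117,  0.02549366]), 'grip_force': 0.0, 'grip_width': 1.0025273922257902}
```

View pics/side0.png

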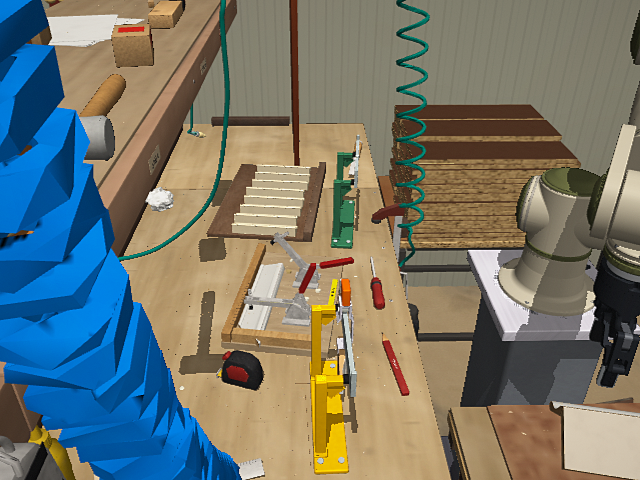

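View pics/top0.png

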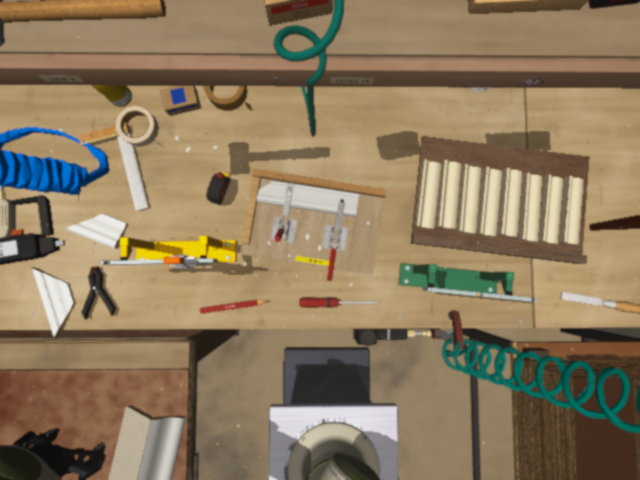

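The side view shows the hanger on the wet rail near (345,300), and the dry rail at (355,175). In the top view, the wet rail runs from (103,262) to (240,263) with the grip at (179,262). The dry rail runs from about (425,289) to (533,299). Next I'll zoom in on both rails.

Run:
```python
from h import *
a=cv2.imread("pics/top0.png")
w=cv2.resize(a[230:280,90:250],(800,250),interpolation=cv2.INTER_CUBIC)
d=cv2.resize(a[250:310,390:550],(800,300),interpolation=cv2.INTER_CUBIC)
cv2.imwrite("pics/c0.png",np.vstack([w,d]))
p=capture("top")
q=capture("side")
for n,uv,z in(("grip",(178.9,262.5),253),("wl",(103,262),200),("wr",(240,263),200),("dl",(425,289),200),("dr",(533,299),200)):print(n,atz(p,uv,z).round(1))
c1,d1=ray(p,(178.9,262.5));c2,d2=ray(q,(346,292))
s=np.linalg.lstsq(np.c_[d1,-d2],c2-c1,rcond=None)[0];print(c1+s[0]*d1,c2+s[1]*d2)
```

```text
grip [500.  313.9 253. ]
wl [502.8 487.7 200. ]
wr [500.1 202.1 200. ]
dl [ 444.4 -187.4  200. ]
dr [ 422.7 -416.3  200. ]
[500.51552262 319.95308165 232.92016463] [503.05432099 319.7321482  232.92123816]
```

View pics/c0.png

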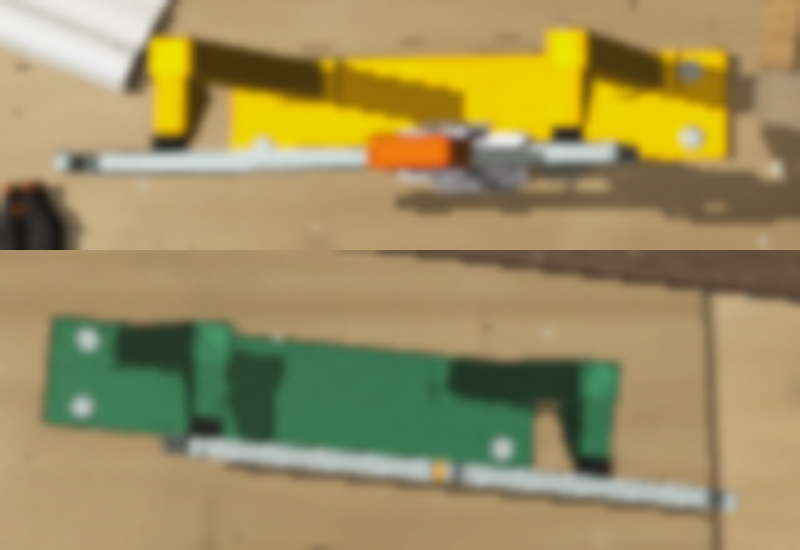

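Run:
```python
from h import *
p=capture("top")
P={}
for n,uv,z in(("gl",(90+368/5,230+151/5),270),("gr",(90+450/5,230+152/5),270),("wl",(101,262.4),215),("wr",(217,260.6),215),("dl",(423,288.6),215),("dr",(537,300),215),("dnotch",(390+449/5,250+221/5),198),("dfootR",(390+617/5,250+112/5),0)):
    P[n]=atz(p,uv,z);print(n,P[n].round(1))
for a,b in(("wl","wr"),("dl","dr")):
    v=P[a]-P[b];print(np.linalg.norm(v),((P[a]+P[b])/2).round(1),"yaw deg",np.degrees(np.arctan2(-v[0],v[1])))
```

```text
gl [504.1 338.4 270. ]
gr [503.6 306.7 270. ]
wl [501.5 484.7 215. ]
wr [504.7 247.1 215. ]
dl [ 445.8 -179.6  215. ]
dr [ 421.4 -417.4  215. ]
dnotch [ 433.1 -304.1  198. ]
dfootR [ 479.5 -464.4    0. ]
237.62346281863213 [503.1 365.9 215. ] yaw deg 0.7721951010722489
239.05745678581303 [ 433.6 -298.5  215. ] yaw deg -5.84971663878999
```

>>> {"method": "drive_tool", "body": {"commands": "0 0 0.35 0 0 0 50; 0.25 -0.1 0.35 0 0 -0.1 50; 0.25 -0.13 0.1 0 0 -0.125 50;0.25 -0.13 0 0 0 -0.125 50;0.25 -0.13 0 0 0 -0.125 50;0.25 -0.13 0 0 0 -0.125 50;0.25 -0.13 0 0 0 -0.125 50;0.25 -0.13 0 0 0 -0.125 50;0.25 -0.13 0 0 0 -0.125 50;0.25 -0.13 0 0 0 -0.125 50;0.25 -0.13 0 0 0 -0.125 50;0.25 -0.13 0 0 0 -0.125 50;0.25 -0.13 0 0 0 -0.125 50;0.25 -0.13 0 0 0 -0.125 50;0.2 -0.12 0 0 0 -0.125 50;0 0 0 0 0 0 50;0 0 0 0 0 0 50", "force": 40}}

```text
time_s: 2.67
eef_pos: [503.2, 322.4, 325.8]
ee_rot: [-0.0, 0.739, 0.674, -0.0]
force: [-0.3, 0.3, -0.9]
grip_width: 0.497
grip_force: 0.0
```

Run:
```python
from h import *
s=sense();print(s["time_s"],s["eef_pos"],R.from_quat(s["ee_rot"][[1,2,3,0]]).as_matrix().round(3),s["force"],s["grip_width"])
try: print(tips_ahead())
except Exception as e: print(tips_ahead,e)
p=capture("side")
cv2.imwrite("pics/s1.png",cv2.resize(p["pixels"][220:420,240:480],(720,600),interpolation=cv2.INTER_CUBIC))
print(proj(p,s["eef_pos"]))
for n,X in(("gripc",(504,322.5,240)),("griptop",(504,322.5,257)),("wend-",(503.5,251,200)),("wend+",(503,481,200)),("dend+",(445,-184,200)),("dend-",(421.8,-413,200))):print(n,proj(p,X))
```

```text
2.6667 [503.18399834 322.36003594 325.80713338] [[ 0.092  0.996 -0.001]
 [ 0.996 -0.092 -0.   ]
 [-0.    -0.001 -1.   ]] [-0.34420846  0.26208539 -0.89650662] 0.49731903908836084
17.0 'float' object is not callable
[347.7, 246.0]
gripc [345.7, 289.6]
griptop [345.9, 281.3]
wend- [342.8, 283.2]
wend+ [352.6, 377.7]
dend+ [356.0, 176.3]
dend- [357.8, 140.0]
```

View pics/s1.png

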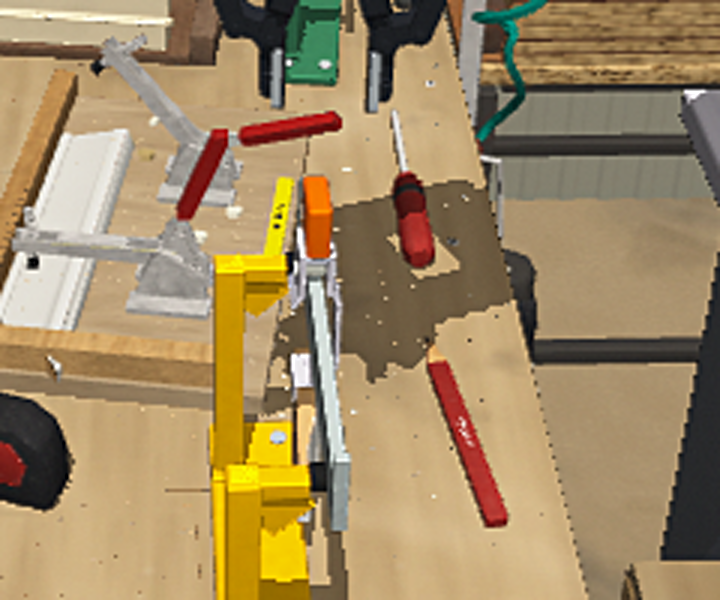

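The crop shows the orange tab at full-frame pixel (345.7,292), where I predicted (345.7,289.6), so x and y are good. Yaw is off by 6°, so I'll correct that, descend and grasp.

>>> {"method": "drive_tool", "body": {"commands": "0.01 0 -0.2 0 0 0.134 50;0 0 -0.2 0 0 0 50;0 0 -0.2 0 0 0 50;0 0 -0.2 0 0 0 50;0 0 -0.01 0 0 0 50;0 0 0 0 0 0 50;0 0 0 0 0 0 0;0 0 0 0 0 0 0;0 0 0 0 0 0 0;0 0 0 0 0 0 0;0 0 0 0 0 0 0;0 0 0 0 0 0 0;0 0 0 0 0 0 0;0 0 0 0 0 0 0", "force": 40}}

```text
time_s: 3.88
eef_pos: [504.1, 323.3, 246.9]
ee_rot: [0.0, 0.702, 0.712, 0.002]
force: [-0.4, 1.4, 7.2]
grip_width: 0.152
grip_force: 41.5
```

>>> {"method": "drive_tool", "body": {"commands": "0 0 0.02 0 0 0 0;0 0 0.06 0 0 0 0;0 0 0.08 0 0 0 0;0 0 0.08 0 0 0 0;0 0 0.05 0 0 0 0;0 0 0 0 0 0 0;0 0 0 0 0 0 0"}}

```text
time_s: 4.47
eef_pos: [503.6, 322.9, 274.6]
ee_rot: [0.0, 0.702, 0.712, 0.0]
force: [0.1, 0.2, -2.2]
grip_width: 0.155
grip_force: 40.3
```

Run:
```python
from h import *
s=sense();print(s["eef_pos"],s["force"],s["wrist_torque"])
p=capture("side")
cv2.imwrite("pics/s2.png",cv2.resize(p["pixels"][230:430,240:480],(720,600),interpolation=cv2.INTER_CUBIC))
```

```text
[503.64461826 322.89757746 274.55253998] [ 0.12392896  0.24896531 -2.21827474] [-0.04180175  0.01602064  0.02568668]
```

View pics/s2.png

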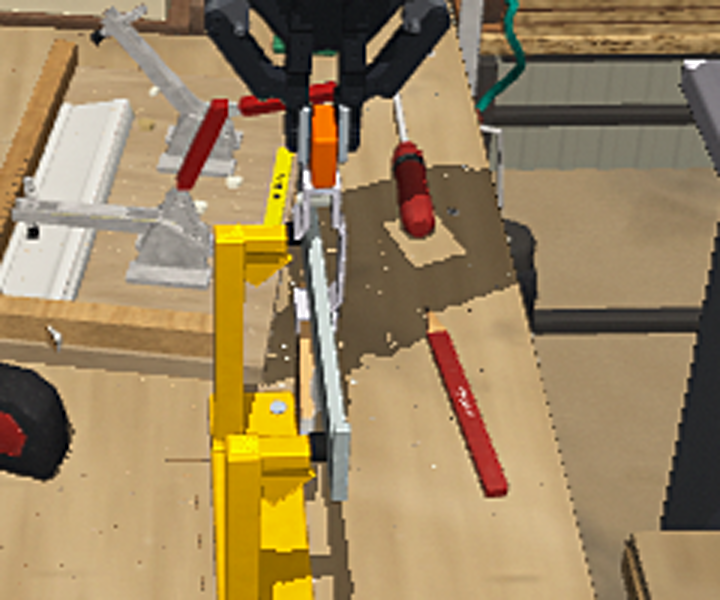

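The view shows the hanger clear of the rail and still round it, with 2.2 N of weight and no side load. I'll slide it off the -y end.

>>> {"method": "drive_tool", "body": {"commands": "0 -0.06 0 0 0 0 0;0.001 -0.1 0 0 0 0 0;0.001 -0.1 0 0 0 0 0;0.001 -0.1 0 0 0 0 0;0.001 -0.1 0 0 0 0 0;0.001 -0.1 0 0 0 0 0;0.001 -0.1 0 0 0 0 0;0.001 -0.1 0 0 0 0 0;0.001 -0.1 0 0 0 0 0;0.001 -0.1 0 0 0 0 0;0.001 -0.1 0 0 0 0 0;0.001 -0.1 0 0 0 0 0;0.001 -0.08 0 0 0 0 0;0 0 0 0 0 0 0"}}

```text
time_s: 5.68
eef_pos: [505.0, 197.4, 274.4]
ee_rot: [0.0, 0.703, 0.711, -0.0]
force: [-0.2, -0.6, -2.3]
grip_width: 0.158
grip_force: 40.3
```

>>> {"method": "drive_tool", "body": {"commands": "0 0 0.15 0 0 0 0;0 0 0.25 0 0 0 0;0 0 0.3 0 0 0 0;0 0 0.3 0 0 0 0;0 0 0.3 0 0 0 0;-0.02 -0.1 0.25 0 0 -0.024 0;-0.04 -0.2 0 0 0 -0.024 0;-0.04 -0.24 0 0 0 -0.024 0;-0.04 -0.25 0 0 0 -0.024 0;-0.04 -0.25 0 0 0 -0.024 0;-0.04 -0.25 0 0 0 -0.024 0;-0.04 -0.25 0 0 0 0 0;-0.04 -0.25 0 0 0 0 0;-0.04 -0.25 0 0 0 0 0;-0.04 -0.25 0 0 0 0 0;-0.04 -0.25 0 0 0 0 0;-0.04 -0.25 0 0 0 0 0;-0.04 -0.25 0 0 0 0 0;-0.04 -0.2 0 0 0 0 0;-0.01 -0.1 0 0 0 0 0"}}

```text
time_s: 7.35
eef_pos: [449.5, -136.8, 429.2]
ee_rot: [-0.0, 0.742, 0.67, -0.0]
force: [-0.4, 0.2, -2.4]
grip_width: 0.156
grip_force: 40.3
```

>>> {"method": "drive_tool", "body": {"commands": "0 0 0 0 0 0 0;0 0 0 0 0 0 0;0 0 0 0 0 0 0"}}

```text
time_s: 7.6
eef_pos: [450.1, -134.1, 429.5]
ee_rot: [0.0, 0.741, 0.671, 0.0]
force: [0.6, 0.6, -2.4]
grip_width: 0.155
grip_force: 40.3
```

Run:
```python
from h import *
s=sense();print(s["time_s"],s["eef_pos"],R.from_quat(s["ee_rot"][[1,2,3,0]]).as_matrix()[:,1].round(3),s["force"])
p=capture("top");q=capture("side")
a=cv2.resize(p["pixels"][230:320,390:550],(640,360),interpolation=cv2.INTER_CUBIC)
b=cv2.resize(q["pixels"][130:260,300:420],(640*240//640,260),interpolation=cv2.INTER_CUBIC)
b=cv2.copyMakeBorder(b,0,0,0,400,cv2.BORDER_CONSTANT)
b[:, 240:640]=cv2.resize(q["pixels"][80:341,200:601],(400,260))
cv2.imwrite("pics/s3.png",np.vstack([a,b]))
```

```text
7.6 [ 450.09395257 -134.09395993  429.46180895] [ 0.995 -0.098  0.   ] [ 0.6013752   0.55470417 -2.36377711]
```

View pics/s3.png

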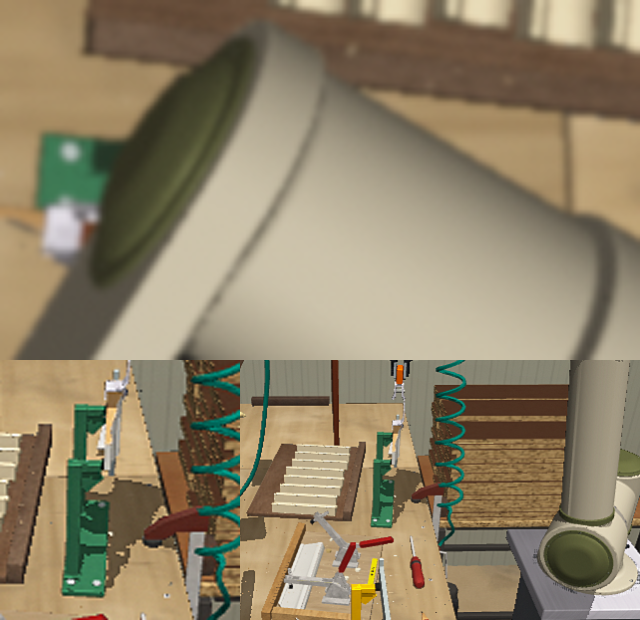

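The top view is blocked by the arm; the side view shows the sample hanging clear above the near end of the green rail. I'll refine the rail line from the first top picture.

Run:
```python
from h import *
p=capture("top")
a=cv2.imread("pics/top0.png").astype(float)
g=a.min(2)
def fit(c0,c1,rf,skip=()):
    U=[];V=[]
    for c in range(c0,c1):
        r=rf(c); rr=np.arange(int(r)-5,int(r)+6); w=np.clip(g[rr,c]-140,0,None)
        if w.sum()>60: U.append(c);V.append((w*rr).sum()/w.sum())
    U=np.array(U);V=np.array(V);k=np.polyfit(U,V,1)
    m=abs(np.polyval(k,U)-V)<.6;k=np.polyfit(U[m],V[m],1)
    print(len(U),m.sum(),np.std(np.polyval(k,U[m])-V[m]))
    A,B=[atz(p,(c,np.polyval(k,c)),200) for c in(c0,c1)]
    d=A-B;return A,B,np.degrees(np.arctan2(-d[0],d[1]))
print(fit(112,163,lambda c:262.3+(c-101)*-.015))
print(fit(430,532,lambda c:289.4+(c-430)*.094))
np.set_printoptions(linewidth=200)
print(g[284:304,[440,460,500,520]].T.astype(int))
print(g[256:268,[115,130,150]].T.astype(int))
row=[(c,[int(x) for x in a[int(round(289.4+(c-430)*.094)),c]]) for c in range(472,488)];print(row)
```

```text
51 48 0.12806671707521258
(array([502.34699404, 468.99182761, 200.        ]), array([504.75234533, 363.08768682, 200.        ]), np.float64(1.3011085827671747))
93 90 0.09632365465001455
(array([ 444.05041623, -197.9628427 ,  200.        ]), array([ 422.26495128, -414.17130513,  200.        ]), np.float64(-5.753782315579317))
[[ 40  41  43  62 113 164 183 171 128  84  83  99 107 108 106 105 106 106 107 106]
 [ 58  58  58  59  60  74 118 164 182 174 130  86  82  99 106 107 106 104 103 101]
 [ 96 101 102 103 106 108 110 112 112 117 140 173 181 170 125  85  84  97 103 104]
 [102 104 106 108 109 111 111 110 109 106 105 111 139 174 183 172 129  93  96 105]]
[[132 130 127 125 149 193 205 191 150 127 128 129]
 [102 112 122 144 180 206 209 195 149 122 124 123]
 [  0   0  32 119 190 209 195 164 129 118 116 116]]
[(472, [191, 195, 185]), (473, [192, 196, 187]), (474, [186, 191, 184]), (475, [174, 183, 180]), (476, [134, 168, 183]), (477, [94, 168, 204]), (478, [109, 171, 202]), (479, [144, 168, 178]), (480, [138, 146, 143]), (481, [122, 126, 120]), (482, [140, 143, 136]), (483, [165, 169, 160]), (484, [180, 184, 174]), (485, [188, 192, 183]), (486, [191, 194, 185]), (487, [189, 193, 184])]
```

>>> {"method": "drive_tool", "body": {"commands": "0 0 -0.2 0 0 0 0;0 0 -0.25 0 0 0 0;0 0 -0.25 0 0 0 0;0 0 -0.25 0 0 0 0;0 0 -0.25 0 0 0 0;0 0 -0.2 0 0 0 0;-0.003 0 -0.12 0 0 0 0;0 0 0 0 0 0 0;0 0 0 0 0 0 0;0 0 0 0 0 0 0"}}

```text
time_s: 8.58
eef_pos: [450.0, -135.0, 278.4]
ee_rot: [0.001, 0.741, 0.671, 0.0]
force: [-0.0, -0.1, -1.8]
grip_width: 0.157
grip_force: 40.3
```

Run:
```python
from h import *
s=sense();print(s["time_s"],s["eef_pos"],R.from_quat(s["ee_rot"][[1,2,3,0]]).as_matrix()[:,1].round(3),s["force"])
q=capture("side")
cv2.imwrite("pics/s4.png",cv2.resize(q["pixels"][100:260,300:440],(525,600),interpolation=cv2.INTER_CUBIC))
for X in((444.5,-184,200),(444.5,-184,215),(449.8,-134,233),(444.5,-184,166)):print(proj(q,X))
```

```text
8.5833 [ 450.00686078 -135.02862079  278.44926631] [ 0.995 -0.099  0.002] [-0.04343222 -0.12693943 -1.75461708]
[356.2, 176.3]
[356.4, 170.7]
[356.2, 173.0]
[355.7, 188.7]
```

View pics/s4.png

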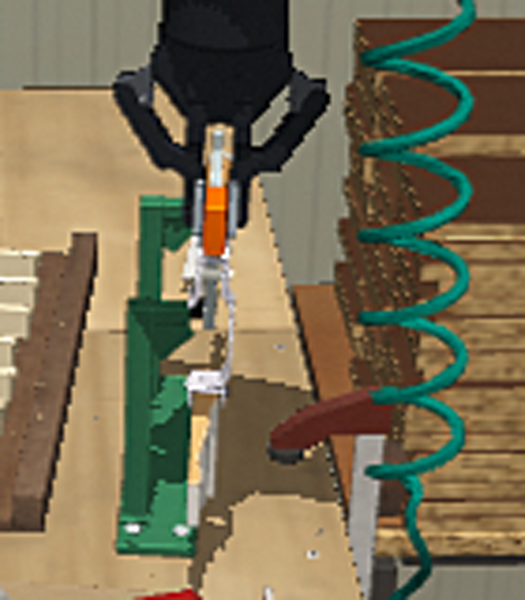

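The side view shows the fork in line with the bar end, near full-frame pixel (356,176). Next I'll slide it over the stop.

>>> {"method": "drive_tool", "body": {"commands": "-0.006 -0.06 -0.02 0 0 0 0;-0.01 -0.1 0 0 0 0 0;-0.01 -0.1 0 0 0 0 0;-0.01 -0.1 0 0 0 0 0;-0.01 -0.1 0 0 0 0 0;0 0 0 0 0 0 0"}}

```text
time_s: 9.13
eef_pos: [444.7, -183.2, 275.2]
ee_rot: [0.0, 0.742, 0.67, -0.0]
force: [-0.3, -0.1, -2.3]
grip_width: 0.155
grip_force: 40.3
```

>>> {"method": "drive_tool", "body": {"commands": "-0.01 -0.1 0 0 0 0 0;-0.01 -0.1 0 0 0 0 0;-0.01 -0.1 0 0 0 0 0;-0.01 -0.1 0 0 0 0 0;-0.01 -0.1 0 0 0 0 0;-0.01 -0.1 0 0 0 0 0;0 0 0 0 0 0 0;0 0 0 0 0 0 0"}}

```text
time_s: 9.8
eef_pos: [438.8, -241.5, 275.2]
ee_rot: [-0.0, 0.742, 0.671, 0.0]
force: [0.0, -1.1, -1.4]
grip_width: 0.159
grip_force: 40.3
```

>>> {"method": "drive_tool", "body": {"commands": "0 0 -0.07 0 0 0 0;0 0 -0.07 0 0 0 0;0 0 -0.06 0 0 0 0;0 0 -0.04 0 0 0 0;0 0 0 0 0 0 0;0 0 0 0 0 0 0"}}

```text
time_s: 10.3
eef_pos: [439.0, -241.0, 251.2]
ee_rot: [-0.0, 0.741, 0.671, -0.0]
force: [-0.9, -0.5, -1.8]
grip_width: 0.154
grip_force: 40.3
```

>>> {"method": "drive_tool", "body": {"commands": "0 0 -0.015 0 0 0 0;0 0 -0.015 0 0 0 0;0 0 0 0 0 0 0;0 0 0 0 0 0 0"}}

```text
time_s: 10.63
eef_pos: [438.9, -241.1, 248.3]
ee_rot: [0.0, 0.741, 0.671, 0.0]
force: [0.1, -0.7, -2.2]
grip_width: 0.152
grip_force: 40.3
```

>>> {"method": "drive_tool", "body": {"commands": "0 0 -0.01 0 0 0 0;0 0 -0.01 0 0 0 0;0 0 0 0 0 0 0;0 0 0 0 0 0 0"}}

```text
time_s: 10.97
eef_pos: [439.1, -241.2, 246.7]
ee_rot: [0.0, 0.741, 0.671, 0.0]
force: [-0.2, -0.4, 1.1]
grip_width: 0.159
grip_force: 40.9
```

>>> {"method": "drive_tool", "body": {"commands": "0 0 -0.01 0 0 0 0;0 0 0 0 0 0 0;0 0 0 0 0 0 0"}}

```text
time_s: 11.22
eef_pos: [439.1, -241.3, 246.0]
ee_rot: [0.001, 0.741, 0.671, 0.0]
force: [-0.6, 1.2, 5.8]
grip_width: 0.156
grip_force: 41.4
```

>>> {"method": "drive_tool", "body": {"commands": "-0.004 -0.04 0 0 0 0 0;-0.005 -0.05 0 0 0 0 0;-0.005 -0.05 0 0 0 0 0;-0.005 -0.05 0 0 0 0 0;-0.005 -0.05 0 0 0 0 0;-0.005 -0.05 0 0 0 0 0;-0.005 -0.05 0 0 0 0 0;-0.005 -0.05 0 0 0 0 0;0 0 0 0 0 0 0"}}

```text
time_s: 11.97
eef_pos: [435.4, -280.5, 246.0]
ee_rot: [0.001, 0.741, 0.671, 0.0]
force: [-0.1, -0.4, 6.8]
grip_width: 0.158
grip_force: 41.5
```

>>> {"method": "drive_tool", "body": {"commands": "-0.002 -0.02 0 0 0 0 0;-0.002 -0.02 0 0 0 0 0;-0.002 -0.02 0 0 0 0 0;-0.002 -0.02 0 0 0 0 0;0 0 0 0 0 0 0"}}

```text
time_s: 12.38
eef_pos: [434.6, -287.7, 246.0]
ee_rot: [0.0, 0.741, 0.671, 0.001]
force: [-0.3, 2.9, 6.6]
grip_width: 0.155
grip_force: 41.4
```

>>> {"method": "drive_tool", "body": {"commands": "-0.002 -0.02 0 0 0 0 0;-0.002 -0.02 0 0 0 0 0;-0.002 -0.02 0 0 0 0 0;-0.002 -0.02 0 0 0 0 0;0 0 0 0 0 0 0"}}

```text
time_s: 12.8
eef_pos: [433.8, -295.7, 246.0]
ee_rot: [0.0, 0.741, 0.671, 0.001]
force: [0.4, 3.1, 6.6]
grip_width: 0.155
grip_force: 41.4
```

>>> {"method": "drive_tool", "body": {"commands": "-0.002 -0.015 0 0 0 0 0;-0.002 -0.015 0 0 0 0 0;0 0 0 0 0 0 0;0 0 0 0 0 0 0"}}

```text
time_s: 13.13
eef_pos: [433.5, -298.6, 246.0]
ee_rot: [0.0, 0.741, 0.671, 0.001]
force: [0.7, 4.8, 6.5]
grip_width: 0.156
grip_force: 41.5
```

>>> {"method": "drive_tool", "body": {"commands": "-0.001 -0.01 0 0 0 0 0;-0.001 -0.01 0 0 0 0 0;0 0 0 0 0 0 0"}}

```text
time_s: 13.38
eef_pos: [433.2, -300.7, 245.9]
ee_rot: [0.0, 0.741, 0.671, 0.001]
force: [-0.6, 3.0, 5.4]
grip_width: 0.155
grip_force: 41.4
```

>>> {"method": "drive_tool", "body": {"commands": "-0.001 -0.01 0 0 0 0 0;-0.001 -0.01 0 0 0 0 0;0 0 0 0 0 0 0"}}

```text
time_s: 13.63
eef_pos: [432.7, -303.4, 245.3]
ee_rot: [0.0, 0.741, 0.671, -0.0]
force: [-0.1, -0.5, 1.5]
grip_width: 0.153
grip_force: 40.7
```

The vertical force has dropped, so the pin is entering the notch. I'll lower it gently.

>>> {"method": "drive_tool", "body": {"commands": "0 0 -0.01 0 0 0 0;0 0 -0.01 0 0 0 0;0 0 0 0 0 0 0"}}

```text
time_s: 13.88
eef_pos: [432.8, -303.6, 244.2]
ee_rot: [0.001, 0.741, 0.671, -0.0]
force: [-0.3, -0.4, 8.3]
grip_width: 0.155
grip_force: 41.8
```

>>> {"method": "drive_tool", "body": {"commands": "0 0 -0.01 0 0 0 0;0 0 0 0 0 0 0;0 0 0 0 0 0 0"}}

```text
time_s: 14.13
eef_pos: [432.8, -303.6, 243.7]
ee_rot: [0.001, 0.741, 0.671, -0.0]
force: [-1.9, -0.0, 11.5]
grip_width: 0.157
grip_force: 42.3
```

>>> {"method": "drive_tool", "body": {"commands": "0 0 0.01 0 0 0 0;-0.001 -0.01 0 0 0 0 0;0 0 0 0 0 0 0"}}

```text
time_s: 14.38
eef_pos: [432.8, -304.1, 244.0]
ee_rot: [0.001, 0.741, 0.671, 0.0]
force: [-0.1, 1.7, 9.7]
grip_width: 0.159
grip_force: 41.5
```

>>> {"method": "drive_tool", "body": {"commands": "-0.001 -0.01 0 0 0 0 0;0 0 0 0 0 0 0;0 0 0 0 0 0 0"}}

```text
time_s: 14.63
eef_pos: [432.7, -304.9, 243.9]
ee_rot: [0.0, 0.741, 0.671, 0.0]
force: [0.4, 3.2, 6.3]
grip_width: 0.157
grip_force: 41.5
```

>>> {"method": "drive_tool", "body": {"commands": "-0.001 -0.01 0 0 0 0 0;0 0 0 0 0 0 0;0 0 0 0 0 0 0"}}

```text
time_s: 14.88
eef_pos: [432.5, -306.4, 243.8]
ee_rot: [0.001, 0.741, 0.671, -0.0]
force: [0.2, -2.2, 4.7]
grip_width: 0.157
grip_force: 41.3
```

>>> {"method": "drive_tool", "body": {"commands": "0 0 -0.015 0 0 0 0;0 0 0 0 0 0 0;0 0 0 0 0 0 0"}}

```text
time_s: 15.13
eef_pos: [432.6, -306.6, 243.0]
ee_rot: [0.001, 0.741, 0.671, -0.0]
force: [0.1, 0.6, 9.6]
grip_width: 0.156
grip_force: 42.0
```

>>> {"method": "drive_tool", "body": {"commands": "-0.001 -0.01 0.005 0 0 0 0;0 0 0 0 0 0 0;0 0 0 0 0 0 0"}}

```text
time_s: 15.38
eef_pos: [432.4, -307.9, 242.9]
ee_rot: [0.001, 0.742, 0.671, -0.0]
force: [-0.5, -3.9, 4.3]
grip_width: 0.158
grip_force: 41.2
```

>>> {"method": "drive_tool", "body": {"commands": "-0.001 -0.01 0 0 0 0 0;0 0 0 0 0 0 0;0 0 0 0 0 0 0"}}

```text
time_s: 15.63
eef_pos: [432.2, -308.6, 242.5]
ee_rot: [0.001, 0.742, 0.671, -0.0]
force: [0.1, -4.4, 4.2]
grip_width: 0.152
grip_force: 41.1
```

>>> {"method": "drive_tool", "body": {"commands": "-0.001 -0.01 0 0 0 0 0;0 0 0 0 0 0 0;0 0 0 0 0 0 0"}}

```text
time_s: 15.88
eef_pos: [432.0, -309.2, 242.2]
ee_rot: [-0.0, 0.741, 0.671, -0.0]
force: [0.3, -1.6, 3.7]
grip_width: 0.156
grip_force: 41.0
```

>>> {"method": "drive_tool", "body": {"commands": "0 0 -0.015 0 0 0 0;0 0 0 0 0 0 0;0 0 0 0 0 0 0"}}

```text
time_s: 16.13
eef_pos: [432.0, -309.7, 241.1]
ee_rot: [0.001, 0.741, 0.671, -0.0]
force: [0.5, -5.8, 3.8]
grip_width: 0.154
grip_force: 41.2
```

>>> {"method": "drive_tool", "body": {"commands": "-0.001 -0.008 0 0 0 0 0;0 0 0 0 0 0 0;0 0 0 0 0 0 0"}}

```text
time_s: 16.38
eef_pos: [431.9, -310.1, 240.7]
ee_rot: [0.0, 0.742, 0.671, -0.0]
force: [0.4, -4.9, 3.7]
grip_width: 0.156
grip_force: 41.0
```

>>> {"method": "drive_tool", "body": {"commands": "0 0 -0.01 0 0 0 0;0 0 0 0 0 0 0;0 0 0 0 0 0 0"}}

```text
time_s: 16.63
eef_pos: [431.9, -310.3, 239.8]
ee_rot: [0.0, 0.741, 0.671, -0.0]
force: [0.5, -6.0, 3.1]
grip_width: 0.152
grip_force: 40.9
```

>>> {"method": "drive_tool", "body": {"commands": "-0.001 -0.01 0 0 0 0 0;0 0 0 0 0 0 0;0 0 0 0 0 0 0"}}

```text
time_s: 16.88
eef_pos: [431.9, -310.7, 239.7]
ee_rot: [-0.0, 0.741, 0.671, 0.0]
force: [0.5, -2.0, 4.0]
grip_width: 0.149
grip_force: 41.1
```

>>> {"method": "drive_tool", "body": {"commands": "0 0 -0.01 0 0 0 0;0 0 0 0 0 0 0;0 0 0 0 0 0 0"}}

```text
time_s: 17.13
eef_pos: [431.9, -310.7, 239.2]
ee_rot: [0.0, 0.741, 0.671, 0.0]
force: [-1.1, -1.6, 6.9]
grip_width: 0.154
grip_force: 41.6
```

Run:
```python
from h import *
s=sense();print(s["eef_pos"],s["force"],s["wrist_torque"])
q=capture("side");p=capture("top")
a=cv2.resize(q["pixels"][80:220,300:420],(514,600),interpolation=cv2.INTER_CUBIC)
b=cv2.resize(p["pixels"][240:320,410:490],(286,286),interpolation=cv2.INTER_CUBIC)
a=cv2.copyMakeBorder(a,0,0,0,286,cv2.BORDER_CONSTANT);a[:286,514:]=b
cv2.imwrite("pics/s5.png",a)
```

```text
[ 431.9147778  -310.7071689   239.17482927] [-1.10553265 -1.56331888  6.91397402] [-0.2575843   0.00914617 -0.04558856]
```

View pics/s5.png

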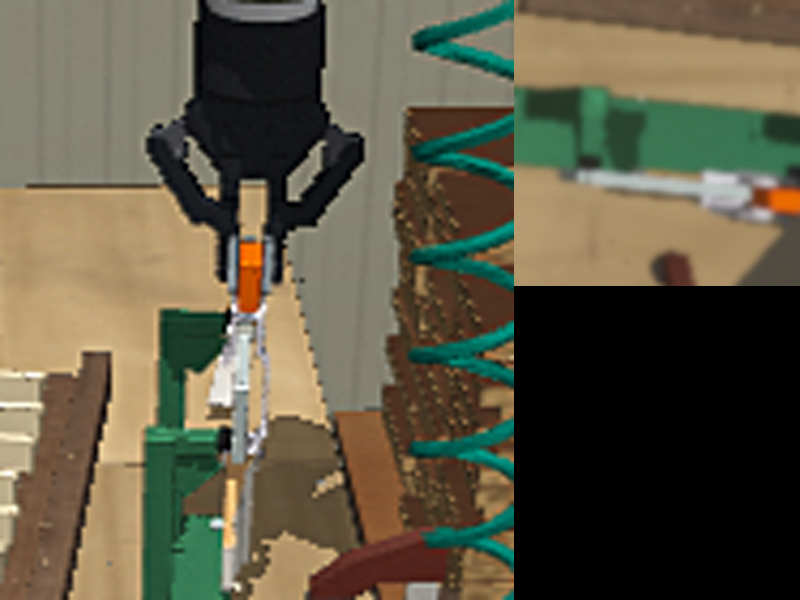

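The side view shows the hanger upright on the bar, with the grip at crop (250,275). The pin is on the spring bulge, so I'll press on gently.

>>> {"method": "drive_tool", "body": {"commands": "0 -0.003 -0.01 0 0 0 0;0 0 0 0 0 0 0;0 0 0 0 0 0 0"}}

```text
time_s: 17.48
eef_pos: [432.0, -310.8, 238.3]
ee_rot: [0.0, 0.741, 0.671, 0.0]
force: [-0.0, -0.5, 7.8]
grip_width: 0.156
grip_force: 41.7
```

>>> {"method": "drive_tool", "body": {"commands": "0 0 -0.007 0 0 0 0;0 0 0 0 0 0 0;0 0 0 0 0 0 0"}}

```text
time_s: 17.73
eef_pos: [432.0, -310.8, 237.9]
ee_rot: [0.0, 0.741, 0.671, 0.0]
force: [-0.4, 0.9, 10.2]
grip_width: 0.156
grip_force: 42.1
```

>>> {"method": "drive_tool", "body": {"commands": "0 0 -0.007 0 0 0 0;0 0 0 0 0 0 0;0 0 0 0 0 0 0"}}

```text
time_s: 17.98
eef_pos: [432.0, -310.9, 237.5]
ee_rot: [0.0, 0.741, 0.671, 0.0]
force: [-1.0, 0.8, 11.5]
grip_width: 0.153
grip_force: 42.4
```

>>> {"method": "drive_tool", "body": {"commands": "0 0 -0.007 0 0 0 0;0 0 0 0 0 0 0;0 0 0 0 0 0 0"}}

```text
time_s: 18.23
eef_pos: [432.2, -310.8, 236.6]
ee_rot: [0.0, 0.741, 0.671, 0.0]
force: [-0.8, 0.3, 9.4]
grip_width: 0.152
grip_force: 41.9
```

Force is falling while the tool moves down, so it's passing the spring.

>>> {"method": "drive_tool", "body": {"commands": "0 0 -0.01 0 0 0 0;0 0 0 0 0 0 0;0 0 0 0 0 0 0"}}

```text
time_s: 18.48
eef_pos: [432.1, -310.8, 234.9]
ee_rot: [0.0, 0.741, 0.671, 0.0]
force: [3.0, -0.4, 4.1]
grip_width: 0.158
grip_force: 41.1
```

>>> {"method": "drive_tool", "body": {"commands": "0 0 -0.01 0 0 0 0;0 0 0 0 0 0 0;0 0 0 0 0 0 0"}}

```text
time_s: 18.73
eef_pos: [431.6, -310.5, 232.9]
ee_rot: [-0.001, 0.741, 0.671, 0.0]
force: [-0.4, 0.7, -0.2]
grip_width: 0.154
grip_force: 40.5
```

>>> {"method": "drive_tool", "body": {"commands": "0 0 -0.01 0 0 0 0;0 0 0 0 0 0 0;0 0 0 0 0 0 0"}}

```text
time_s: 18.98
eef_pos: [431.7, -310.7, 232.6]
ee_rot: [-0.001, 0.741, 0.671, 0.0]
force: [-0.0, 4.5, 1.6]
grip_width: 0.151
grip_force: 40.9
```

>>> {"method": "drive_tool", "body": {"commands": "0 0 -0.01 0 0 0 0;0 0 0 0 0 0 0;0 0 0 0 0 0 0"}}

```text
time_s: 19.23
eef_pos: [431.8, -310.8, 232.0]
ee_rot: [-0.0, 0.741, 0.671, 0.0]
force: [-1.0, 5.3, 6.7]
grip_width: 0.158
grip_force: 41.5
```

>>> {"method": "drive_tool", "body": {"commands": "0 0 -0.004 0 0 0 0;0 0 0 0 0 0 0;0 0 0.012 0 0 0 0;0 0 0 0 0 0 0;0 0 0 0 0 0 50;0 0 0 0 0 0 50;0 0 0 0 0 0 50;0 0 0 0 0 0 50;0 0 0 0 0 0 50;0 0 0 0 0 0 50"}}

```text
time_s: 20.07
eef_pos: [431.8, -311.4, 232.5]
ee_rot: [0.0, 0.741, 0.671, -0.0]
force: [-0.6, 0.2, -0.0]
grip_width: 0.5
grip_force: 0.0
```

>>> {"method": "drive_tool", "body": {"commands": "0 0 0.05 0 0 0 50;0 0 0.15 0 0 0 50;0 0 0.3 0 0 0 50;0 0 0.3 0 0 0 50;0 0 0.3 0 0 0 50;-0.3 0.3 0.2 0 0 0 50;-0.3 0.3 0 0 0 0 50;-0.3 0.3 0 0 0 0 50;0 0.3 0 0 0 0 50;0 0.3 0 0 0 0 50;0 0.3 0 0 0 0 50;0 0.3 0 0 0 0 50;0 0.3 0 0 0 0 50;0 0 0 0 0 0 50;0 0 0 0 0 0 50"}}

```text
time_s: 21.32
eef_pos: [346.2, -74.7, 360.9]
ee_rot: [0.001, 0.741, 0.672, 0.0]
force: [-0.5, -0.7, 0.3]
grip_width: 0.497
grip_force: 0.0
```

Run:
```python
from h import *
s=sense();print(s["time_s"],s["eef_pos"],s["force"])
q=capture("side");p=capture("top")
a=cv2.resize(q["pixels"][120:260,300:420],(514,600),interpolation=cv2.INTER_CUBIC)
b=cv2.resize(p["pixels"][250:310,410:550],(286*2-286,123),interpolation=cv2.INTER_CUBIC)
a=cv2.copyMakeBorder(a,0,0,0,286,cv2.BORDER_CONSTANT);a[:123,514:]=b
cv2.imwrite("pics/s6.png",a)
for t,z in(("grip",226),):
  print([(b["position"],b["confidence"]) for b in boxes_of(q,t)[:1]],[(b["position"],atz(p,b["position"],z).round(1)) for b in boxes_of(p,t)[:1]],proj(q,(431.9,-309,226)),proj(q,(431.9,-309,231)))
```

```text
21.3167 [346.22512443 -74.744335   360.92968838] [-0.5177704  -0.74630048  0.34549311]
[([356.8, 190.3], 0.75)] [([480.7, 296.9], array([ 428.8, -295.6,  226. ]))] [357.6, 146.1] [357.6, 144.3]
```

View pics/s6.png

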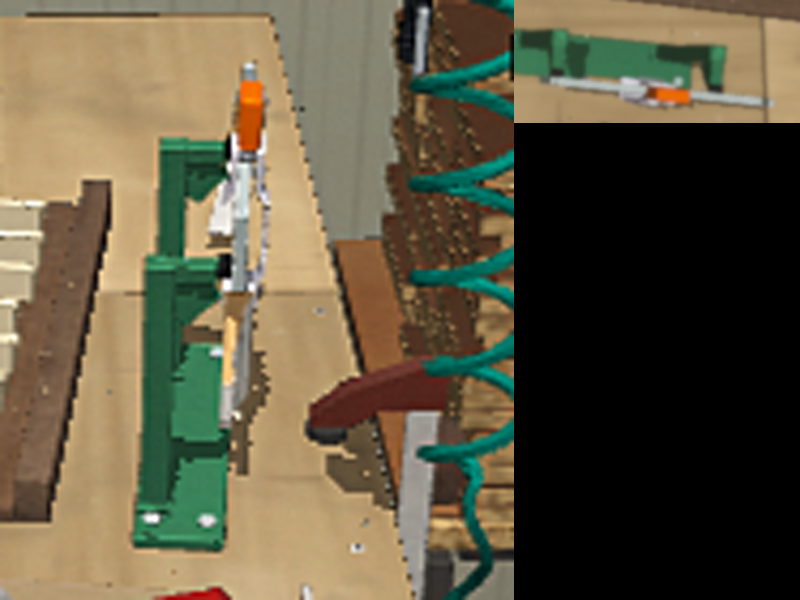

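The grip centre is at full-frame pixel (358,147). That matches the fully home prediction (357.6,146.1), and the robot is clear, so I'm handing the job in.

```bash
python3 -c "
from rig import *
print(finish_job())"
```

```text
the job is handed in; nothing more can be done
None
```

The sample hangs fully home in the drying rail's notch, released with the robot clear; the job was handed in at about 21 s, with no verdict returned.

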